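# Roll a dose card shut in its sealing frame

## Task

Lift the hand roller out of its rack, set it on one end panel of the white dose card in the sealing frame and, without pressing so hard that the card cracks, roll it with a steady, firm push along the card to the other end, so that all five panels are pressed down flush with the grey rim. Press the card only with the roller, then hang the roller back in its rack as it was and let go; leave the other things on the bench alone.

Things in the scene. Friction and masses are not known exactly. Their poses are not given: they have to be found in the camera images.
- roller_grip (a point): Centre of the hand roller's upright square wooden grip, 26 x 26 x 55 mm. z is up, x along the axle; it rolls along y. A steel bridge 112 (x) x 40 (y) x 6 mm lies under the grip, top 27.5 mm and underside 33.5 mm below this point. The wheel's lowest line is 77.5 mm below. 0.4 kg. Grip with the fingers closing along y, tips 5 mm or more above the bridge, 40 N or more, lest it tip in the hand.
- wheel (a joint): Angle (rad) that the roller's rubber wheel has turned, either way, 0 at the start: 1 rad for each 20 mm rolled. The wheel is 40 mm in diameter, 52 mm wide, turns freely between two steel cheeks 72 mm apart over their outsides.
- rack_seat (a point): Fixed rack: mid-point between its two steel rails, level with their tops, 56 mm above the bench. Rails 53 mm to either side along x, each 22 (x) x 60 mm (y), 84 mm apart inside, on a 6 mm base. The hung roller has its bridge ends flat on both rails, wheel between them, axle along x (either way round): roller_grip is then 33.5 mm above this point.
- frame_top (a point): Fixed sealing frame: centre of the top of its aluminium base plate, 110 (x) x 190 (y) x 12 mm. Above this point, square with it, stands the dose card on a grey plinth: five white panels in a row along y in a grey rim 72 x 161 mm. Panel tops at its middle are 41 to 62 mm above this point, and it slopes up to 4 degrees along y: both differ every time, to be found by feel. Roll along y, axle along x.
- panel1 (a joint): How far panel 1 (centre at y = -54 mm from frame_top; 60 (x) x 26.4 mm (y)) is pressed into its seat, in m: 0 stands 2.5 mm proud of the rim, 0.0025 is flush. It starts to sink at about 8 N and stays where left.
- panel2 (a joint): The same for panel 2, at y = -27 mm. More than 25 N between roller and card cracks the card; 12 to 16 N is a good rolling force.
- panel3 (a joint): The same for panel 3, at y = 0. The whole card, rim included, rests on springs and gives way 1 mm for each 10 N.
- panel4 (a joint): The same for panel 4, at y = 27 mm.
- panel5 (a joint): The same for panel 5, at y = 54 mm; beyond it lies the end rim, 12 mm wide, as beyond panel 1.
- vial: Bystander: small glass jar, 32 mm diameter, 58 mm tall; origin at the centre of its underside. Leave alone.
- clip: Bystander: small finger-clip sensor, 60 x 34 x 29 mm; origin at the centre of its underside. Leave alone.
- carton: Bystander: cardboard carton, 60 x 110 x 45 mm; origin at the centre of its underside. Leave alone.

How it is judged:
By the outcome, as a careful person would: the job done as asked, in the order asked, and still so for the second after the job is handed in, with the robot touching nothing.
It also fails if it takes over 69 s, if anything falls off the work surface, if the arm or the gripper's body presses on something with over 40 N, if the wrist force passes 120 N, or if a joint passes its speed limit or range.

## Robot

A 7-joint arm with a two-finger parallel gripper is mounted at the origin on the work surface. World frame = base frame: x ahead of the robot, y to its left, z up, the work surface at z = 0. Lengths are in m, angles in rad, forces in N, time in s.
With the tool pointing down it reaches from about 0.35 to 0.9 m from the base axis. Payload 8.1 kg.
Tool frame: the origin (TCP) lies at the centre of the arm's flange, where the gripper is bolted on; the fingertips stand 178 mm ahead of it and the grasp point (between the pads) lies 159 mm ahead of it; z points along the fingers, y is the direction in which the jaws open and shut (so a half turn about z gives the same grasp; the last joint's range is limited). The gripper opens to 92 mm and grips with 3 to 60 N. Pads are 19 mm wide; open, the fingers measure 130 mm over their backs; the gripper's body (75 mm by 190 mm) begins 47 mm behind the grasp point.
Start: joints at [-1.447, 0.434, 0.025, 1.573, -0.012, 1.134, -0.075], TCP at [0.141, 0.609, 0.405] pointing down, gripper open.
Joint ranges: [-2.62, 2.62], [-0.44, 2.09], [-1.27, 1.32], [0.08, 2.57], [-1.32, 4.46], [0.12, 2], [-2.74, 2.74]. Speed limits (rad/s): [2.22, 2.22, 3.01, 3.01, 3.14, 3.14, 3.14].

## Interface

Orientations are given as a rotation vector (axis times angle).
In Python, from cell import arm gives the robot as it stands. The module is installed in compiled form; this text tells all that it offers.
- The arm moves only by the tool move_arm, never from a script. Its argument "steps" is a list of rows, each a list of 4 numbers: the shift along the tool's x, y, z in mm, then the turn about the tool's z in rad. In form: [[x, y, z, twist], ...]. A call has 1 to 20 rows; each row is the pose to reach, as a shift and turn from the pose commanded when the call began, along the tool's axes at that moment; what a row does not reach only later rows make up. A row lasts 1/8 s, in which the tool goes at most 62.5 mm and 10.7 degrees, less where a joint would pass 70% of its speed; a pose out of reach is approached as far as the arm can. A call with a gripper value outside its range is refused whole. "grip" is the finger opening in mm, from 0 to 91.8, set as the call begins (left out, the last holds). The fingers move at their own pace and stop on an object; "grip_force" is the grip in N (left out, the last holds). Time passes only in rows, so rows that repeat a pose let the fingers close. It gives the time, the measured TCP pose, the force and the opening at its end, in the units of the state.
- arm.observe(): the state, without advancing time (a new reading comes with each control period).
- arm.get_image(name): name is "scene" or "side" or "wrist"; returns the picture (384x512x3 uint8, red, green, blue); there is no depth.
- arm.camera_info(name): a dict with "mtx" (3x3 intrinsics, pixels), "pose" (4x4, takes a point from camera to world coordinates); the wrist camera has in their place "T_tool_cam" (4x4, takes a point from camera to tool coordinates, whose origin is the TCP and whose axes are the flange's). Camera axes: x right, y down, z forward; pixel columns grow to the right and rows downward; lengths in m; the calibration is good to about 2 mm. A picture is of the moment at which its call begins: read the wrist's pose just before it. camera_info takes no time and is no camera call.
- arm.sign_off(): hands the job in, once; it reports no verdict.
The state is a dict: "clock": time; "joints": joint angles; "dq": joint speeds; "joint_efforts": joint torques, N m; "position": TCP position; "ee_rot": TCP orientation; "force": force on the tool from outside, world axes, zero at the start; "ft_torque": the same for the moment, N m; "width": opening from 0.0 (shut) to 1.0 (fully open).
Only numpy, scipy, OpenCV 4.12 (cv2) and the standard library are available. Lean on these libraries where they do the work, as an engineer would, in place of code of your own. Each camera call takes 0.05 s, during which the arm holds its last target.

## Working session

There is one attempt and no reset: what is moved stays moved. The work goes in short steps, Python scripts to look and compute and a tool call to move; the robot and the scene stay as the last step left them, time stands still between calls to the robot, and variables do not carry over. Pictures are saved under pics/ and viewed, and the job is handed in when it is done.

Besides the shell and the picture viewer there is one more tool, called after "Request:" as name([rows], argument=value, ...), one row to a line, values as JSON. move_arm: Moves the arm, as the interface text tells. Its arguments: {"type":"object","properties":{"steps":{"type":"array"},"grip":{"type":"number"},"grip_force":{"type":"number"}},"required":["steps"]}

```bash
mkdir -p pics
cat > h.py <<'E'
import numpy as np, cv2
from scipy.spatial.transform import Rotation as R
from cell import arm
def grab(n,f):
    im=arm.get_image(n); cv2.imwrite('pics/'+f,im[:,:,::-1]); return im
def T_tool(s):
    T=np.eye(4);T[:3,:3]=R.from_rotvec(s['ee_rot']).as_matrix();T[:3,3]=s['position'];return T
def ray(px,K,P):
    d=np.linalg.inv(K)@np.array([px[0],px[1],1.]);d=P[:3,:3]@d;return P[:3,3],d/np.linalg.norm(d)
def onz(px,K,P,z):
    o,d=ray(px,K,P);return o+d*(z-o[2])/d[2]
def proj(X,K,P):
    c=np.linalg.inv(P)@np.append(X,1);u=K@c[:3];return u[:2]/u[2]
E
python3 - <<'E'
from h import *
np.set_printoptions(precision=4,suppress=True)
s=arm.observe();print(s)
print(T_tool(s))
for n in ['scene','side','wrist']:
    grab(n,n+'0.png');print(n,arm.camera_info(n))
E
```

```text
{'clock': 0.0, 'joints': array([-1.4466,  0.4352,  0.025 ,  1.5741, -0.0116,  1.134 , -0.0751]), 'dq': array([ 0.0014,  0.0002, -0.0002,  0.0008, -0.0009,  0.0004,  0.    ]), 'joint_efforts': array([ -0.0005, -66.7855,   0.985 , -31.4471,  -0.0605,   0.0427,
         0.0002]), 'position': array([0.1405, 0.6088, 0.4039]), 'ee_rot': array([-0.3555, -3.1214,  0.0024]), 'force': array([ 0.2139, -0.0105,  0.4941]), 'ft_torque': array([ 0.0198,  0.0022, -0.0299]), 'width': 1.001820178900291}
[[-0.9744  0.2249 -0.0002  0.1405]
 [ 0.2249  0.9744 -0.0015  0.6088]
 [-0.0002 -0.0015 -1.      0.4039]
 [ 0.      0.      0.      1.    ]]
scene {'mtx': array([[382.1844,   0.    , 253.1136],
       [  0.    , 382.1844, 196.751 ],
       [  0.    ,   0.    ,   1.    ]]), 'pose': array([[ 0.7506,  0.5455, -0.3729,  0.908 ],
       [ 0.6606, -0.6319,  0.4053, -0.318 ],
       [-0.0145, -0.5505, -0.8347,  0.7437],
       [ 0.    ,  0.    ,  0.    ,  1.    ]])}
side {'mtx': array([[485.9833,   0.    , 251.886 ],
       [  0.    , 485.9833, 192.3786],
       [  0.    ,   0.    ,   1.    ]]), 'pose': array([[ 0.9979, -0.0542,  0.0348,  0.6067],
       [-0.0631, -0.7113,  0.7001, -0.6442],
       [-0.0131, -0.7008, -0.7132,  0.7414],
       [ 0.    ,  0.    ,  0.    ,  1.    ]])}
wrist {'mtx': array([[293.1563,   0.    , 255.7671],
       [  0.    , 293.1563, 191.7033],
       [  0.    ,   0.    ,   1.    ]]), 'T_tool_cam': array([[-0.0007, -0.9584, -0.2855,  0.0768],
       [ 1.    , -0.0005, -0.0005, -0.0005],
       [ 0.0004, -0.2855,  0.9584,  0.0196],
       [ 0.    ,  0.    ,  0.    ,  1.    ]])}
```

View pics/scene0.png

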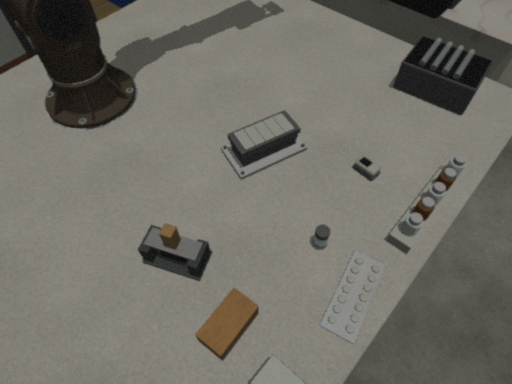

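View pics/side0.png

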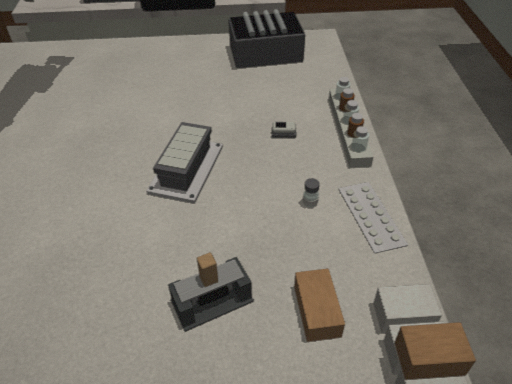

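View pics/wrist0.png

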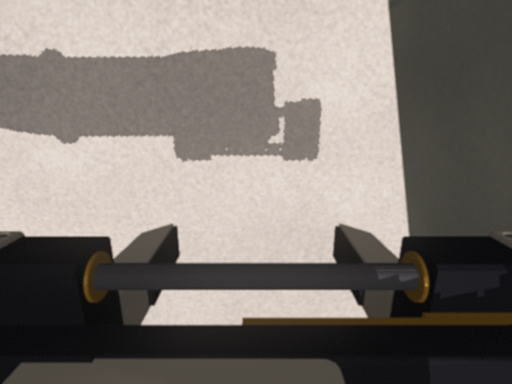

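The scene view shows the roller in its rack (grip at about 170,237) and the sealing frame at about (263,145). The side view shows the grip at (207,268) and the frame at (186,160). I'll enlarge both for corner picks.

Run:
```python
import cv2
a=cv2.imread('pics/scene0.png');b=cv2.imread('pics/side0.png')
def c(im,x,y,w,h,f,k):
    cv2.imwrite('pics/'+f,cv2.resize(im[y:y+h,x:x+w],None,fx=k,fy=k,interpolation=cv2.INTER_CUBIC))
c(a,215,100,100,75,'sc_frame.png',8);c(a,130,215,90,68,'sc_roll.png',8)
c(b,140,115,100,90,'sd_frame.png',6.5);c(b,160,245,100,85,'sd_roll.png',7)
```

```text
(no output)
```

View pics/sc_frame.png

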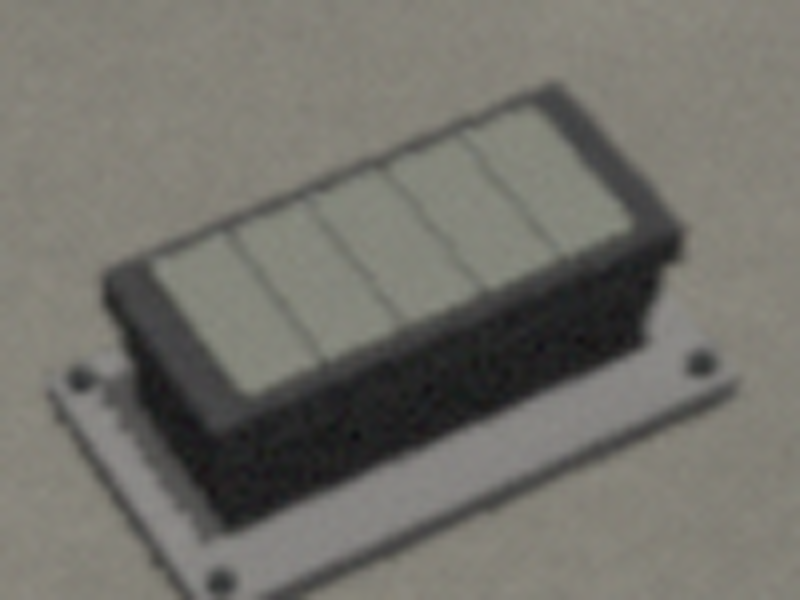

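View pics/sc_roll.png

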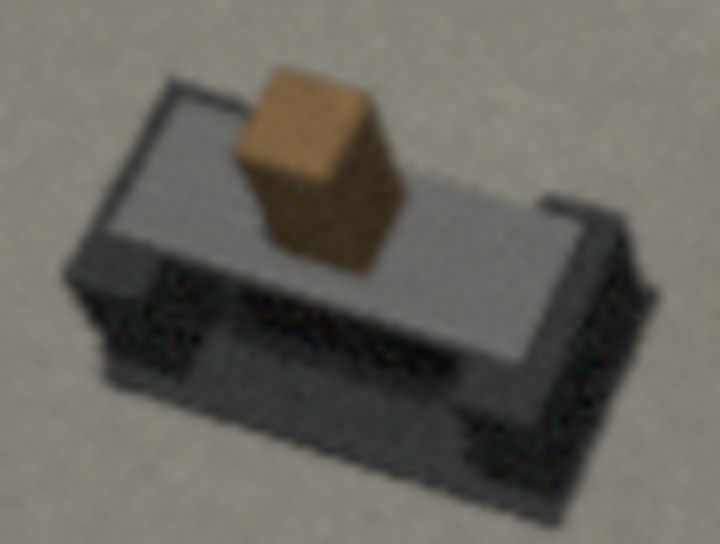

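View pics/sd_frame.png

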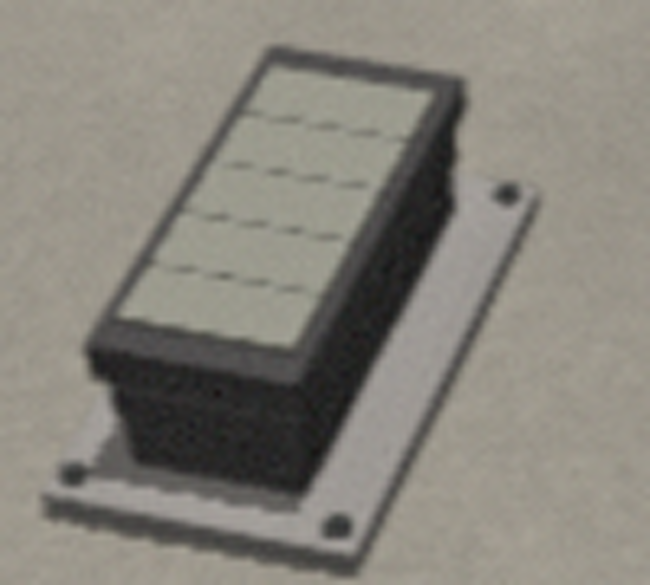

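View pics/sd_roll.png

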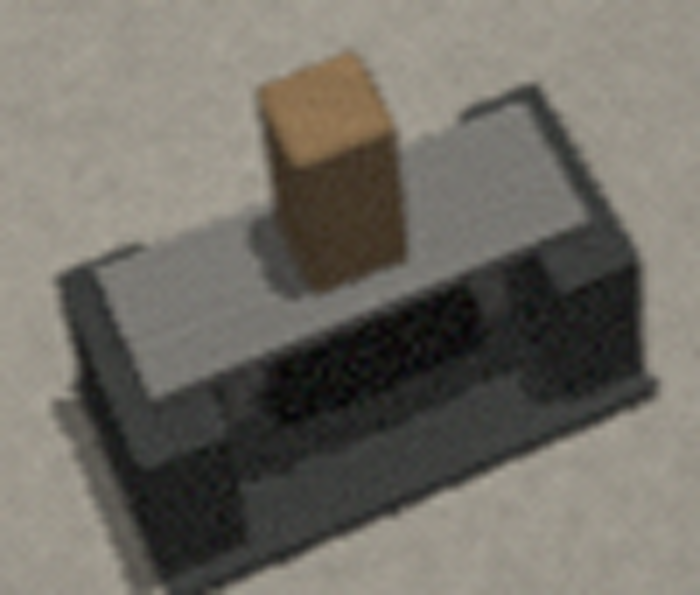

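```bash
cat > m.py <<'E'
from h import *
np.set_printoptions(precision=4,suppress=True)
ci={n:arm.camera_info(n) for n in ('scene','side')}
def up(p,k,x,y): return [(p[0]+.5)/k-.5+x,(p[1]+.5)/k-.5+y]
def Z(n,p,z): return onz(p,ci[n]['mtx'],ci[n]['pose'],z)
def tri(p,q):
    o1,d1=ray(p,ci['scene']['mtx'],ci['scene']['pose']);o2,d2=ray(q,ci['side']['mtx'],ci['side']['pose'])
    t=np.linalg.lstsq(np.c_[d1,-d2],o2-o1,rcond=None)[0]
    a=o1+d1*t[0];b=o2+d2*t[1];return (a+b)/2,np.linalg.norm(a-b)
sf=lambda p:up(p,8,215,100);sr=lambda p:up(p,8,130,215);df=lambda p:up(p,6.5,140,115);dr=lambda p:up(p,7,160,245)
E
python3 - <<'E'
from m import *
print('grip top z117')
for n,L,f in (('scene',[(237,152),(285,67),(370,95),(325,180)],sr),('side',[(263,92),(350,55),(395,130),(302,165)],dr)):
    X=np.array([Z(n,f(p),.117) for p in L]);print(n,X[:,:2].tolist(),X.mean(0))
print('bridge z62')
for n,L,f in (('scene',[(110,232),(180,95),(583,228),(525,360)],sr),('side',[(155,397),(98,268),(522,102),(588,220)],dr)):
    X=np.array([Z(n,f(p),.062) for p in L]);d1=X[3]-X[0];d2=X[2]-X[1]
    print(n,X[:,:2],X.mean(0),np.arctan2(d1[1],d1[0]),np.arctan2(d2[1],d2[0]),np.linalg.norm(d1),np.linalg.norm(d2))
print('rim')
X=[]
for a,b in zip([(108,275),(558,85),(685,232),(215,428)],[(90,347),(275,50),(465,78),(300,380)]):
    x,e=tri(sf(a),df(b));X.append(x);print(x,e)
X=np.array(X);print(X.mean(0))
for i,j in((0,1),(3,2),(0,3),(1,2)):
    d=X[j]-X[i];print(np.linalg.norm(d),np.arctan2(d[1],d[0]),d[2])
print('base z12')
for n,L,f in (('scene',[(50,378),(740,385)],sf),('side',[(45,495),(360,555),(540,192)],df)):
    Y=np.array([Z(n,f(p),.012) for p in L]);print(n,Y[:,:2]);d=Y[-1]-Y[0];print('diag mid',(Y[0]+Y[-1])/2,np.linalg.norm(d),np.arctan2(d[1],d[0]))
E
```

```text
grip top z117
scene [[0.5501350969736718, -0.18894538938302013], [0.541487051768733, -0.16655752233520515], [0.5623042584770414, -0.15848515568673663], [0.5710707931946342, -0.1804182975409781]] [ 0.5562 -0.1736  0.117 ]
side [[0.5409127257063725, -0.17043090181917964], [0.5607253046791685, -0.16132134237249818], [0.5708126125056564, -0.1832504994350152], [0.5499439221828963, -0.19135014007259582]] [ 0.5556 -0.1766  0.117 ]
bridge z62
scene [[ 0.5119 -0.2132]
 [ 0.4952 -0.1763]
 [ 0.6    -0.1353]
 [ 0.6147 -0.1693]] [ 0.5555 -0.1735  0.062 ] 0.40300605334676515 0.3735524977083564 0.11181631955532491 0.11260544953972326
side [[ 0.5117 -0.2141]
 [ 0.4968 -0.1778]
 [ 0.5991 -0.1364]
 [ 0.6135 -0.1725]] [ 0.5553 -0.1752  0.062 ] 0.3875236081420983 0.3840508075951461 0.11001272971843654 0.11028071998233503
rim
[0.4411 0.107  0.0646] 0.001540319816808804
[0.4943 0.2547 0.0665] 0.0016220990599701921
[0.5613 0.2319 0.0666] 0.0003444575650196748
[0.509  0.0803 0.0705] 0.0019723231729975835
[0.5014 0.1685 0.0671]
0.1570518064726228 1.2251033393531974 0.0019383080974187394
0.1604744609309528 1.2384160824313921 -0.003879684630613167
0.073151840002576 -0.37444234451581077 0.00593421695707419
0.07075657982420784 -0.32763505174523916 0.00011622422904228324
base z12
scene [[0.4202 0.0971]
 [0.5861 0.2357]]
diag mid [0.5032 0.1664 0.012 ] 0.2161450659276305 0.6959372990750144
side [[0.4198 0.0936]
 [0.523  0.0587]
 [0.5842 0.2346]]
diag mid [0.502  0.1641 0.012 ] 0.2165658803922978 0.7089448768522996
```

Request:
move_arm([
  [-15, -10, 0, 0.005],
  [-45, -31, 0, 0.01],
  [-90, -63, 0, 0.02],
  [-135, -94, 0, 0.03],
  [-185, -129, 0, 0.04],
  [-235, -164, 0, 0.05],
  [-285, -199, 0, 0.06],
  [-335, -234, 0, 0.07],
  [-385, -269, 0, 0.09],
  [-430, -300, 0, 0.1],
  [-470, -328, 0, 0.11],
  [-497, -347, 0, 0.114],
  [-511, -357, 0, 0.114],
  [-511, -357, 0, 0.114],
  [-511, -357, 0, 0.114],
])

```text
clock: 2.02
position: [0.5573, 0.1475, 0.4046]
ee_rot: [-0.53, -3.096, -0.001]
force: [-0.2, 0.2, 1.1]
width: 0.999
```

Run:
```python
from h import *
s=arm.observe();print(s['clock'],s['position'],s['ee_rot'],s['force'])
grab('wrist','w1.png'); np.savez('w1',pos=s['position'],rot=s['ee_rot'])
```

```text
2.025 [0.55728674 0.14748342 0.40462847] [-5.29947875e-01 -3.09566995e+00 -9.89701389e-04] [-0.19359655  0.23476136  1.09446016]
```

View pics/w1.png

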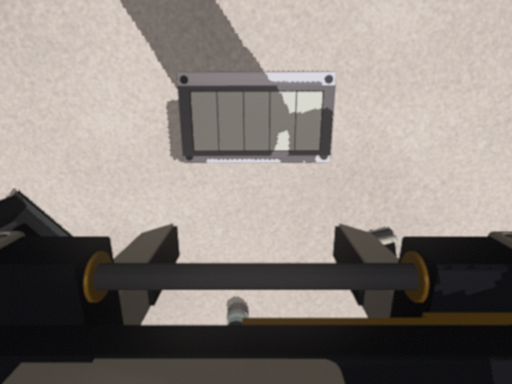

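The wrist view shows the frame almost square to the image: base plate corners at about (180,73), (335,73), (182,160), (330,160), with the panels from u=191 to 323. I'll zoom in.

Run:
```python
import cv2
a=cv2.imread('pics/w1.png')[60:170,170:345]
cv2.imwrite('pics/w1z.png',cv2.resize(cv2.convertScaleAbs(a,alpha=1.4),None,fx=4.5,fy=4.5,interpolation=cv2.INTER_CUBIC))
```

```text
(no output)
```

View pics/w1z.png

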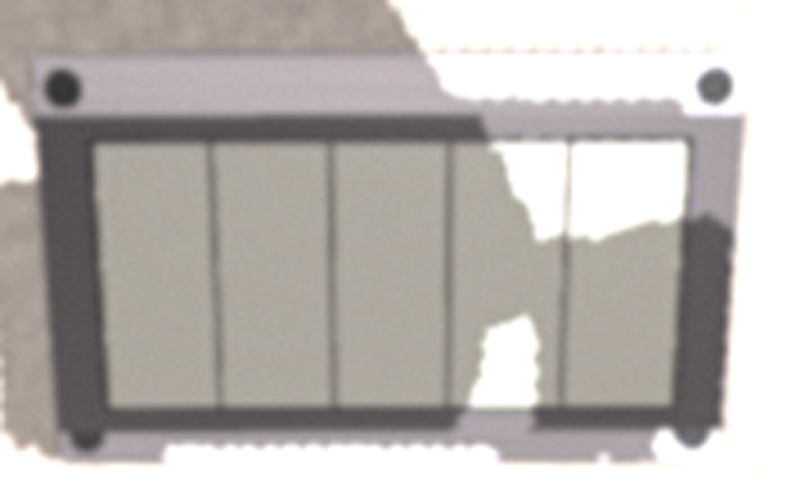

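Run:
```python
from h import *
np.set_printoptions(precision=4,suppress=True)
d=np.load('w1.npz');s={'position':d['pos'],'ee_rot':d['rot']}
c=arm.camera_info('wrist');P=T_tool(s)@c['T_tool_cam'];K=c['mtx']
u=lambda p:[(p[0]+.5)/4.5-.5+170,(p[1]+.5)/4.5-.5+60]
C=[(92,141),(690,140),(675,407),(107,408)]
for z in (.055,.06,.065,.07,.075):
    X=np.array([onz(u(p),K,P,z) for p in C]);L=lambda i,j:np.linalg.norm(X[j]-X[i]);A=lambda i,j:np.arctan2(*(X[j]-X[i])[1::-1])
    print(z,X.mean(0),L(0,1),L(3,2),L(0,3),L(1,2),A(0,1),A(3,2),A(3,0)-np.pi/2,A(2,1)-np.pi/2)
X=np.array([onz(u(p),K,P,.012) for p in [(62,88),(715,86),(693,437),(87,440)]]);print(X, X.mean(0))
d=X[1]-X[0];print(np.linalg.norm(d),np.arctan2(d[1],d[0]));d=X[2]-X[3];print(np.linalg.norm(d),np.arctan2(d[1],d[0]))
print(T_tool(s))
```

```text
0.055 [0.5016 0.1676 0.055 ] 0.1416092676286448 0.14226008857911826 0.063304108878138 0.06328108592375983 1.2326124572917805 1.2327702568748005 1.226589157290992 1.2368715918618967
0.06 [0.5013 0.1677 0.06  ] 0.13946410112716473 0.14010506312331414 0.062345147250516625 0.062322473059120746 1.2326124572917803 1.2327702568748005 1.226589157290992 1.2368715918618967
0.065 [0.5011 0.1677 0.065 ] 0.13731893462568467 0.13795003766750996 0.06138618562289536 0.06136386019448178 1.2326124572917803 1.2327702568748002 1.226589157290992 1.236871591861897
0.07 [0.5008 0.1678 0.07  ] 0.1351737681242046 0.13579501221170584 0.060427223995274 0.060405247329842746 1.2326124572917807 1.2327702568748002 1.2265891572909915 1.2368715918618975
0.075 [0.5006 0.1679 0.075 ] 0.1330286016227245 0.13363998675590166 0.05946826236765262 0.05944663446520367 1.2326124572917807 1.2327702568748 1.2265891572909915 1.236871591861897
[[0.4286 0.1011 0.012 ]
 [0.4857 0.2642 0.012 ]
 [0.5741 0.2334 0.012 ]
 [0.5174 0.0702 0.012 ]] [0.5014 0.1672 0.012 ]
0.17289080212866106 1.2339013205677047
0.17270836031273903 1.2359941262295702
[[-0.9431  0.3326 -0.0008  0.5573]
 [ 0.3326  0.9431  0.0008  0.1475]
 [ 0.001   0.0005 -1.      0.4046]
 [ 0.      0.      0.      1.    ]]
```

Request:
move_arm([
  [-8, -14, 2, -0.05],
  [-25, -44, 6, -0.13],
  [-48, -84, 12, -0.24],
  [-72, -127, 20, -0.36],
  [-96, -170, 28, -0.48],
  [-120, -212, 34, -0.6],
  [-138, -243, 38, -0.68],
  [-150, -264, 40, -0.727],
  [-150, -264, 40, -0.727],
  [-150, -264, 40, -0.727],
])

```text
clock: 3.32
position: [0.6114, -0.1507, 0.3648]
ee_rot: [-0.605, 3.083, 0.002]
force: [-0.4, 0.5, 0.4]
width: 1.001
```

Run:
```python
from h import *
s=arm.observe();print(s['clock'],s['position'],s['ee_rot'],s['force'])
a=grab('wrist','w2.png')[:,:,::-1]; np.savez('w2',pos=s['position'],rot=s['ee_rot'])
```

```text
3.325 [ 0.61135628 -0.15065712  0.36475164] [-6.04833313e-01  3.08264166e+00  1.97292002e-03] [-0.38315293  0.5349333   0.35642172]
```

View pics/w2.png

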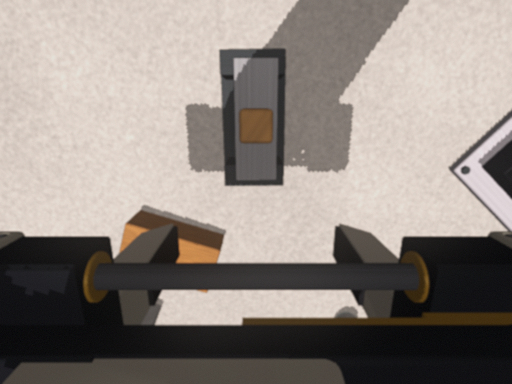

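The roller hangs vertically in the image: the brown grip top is at u 240–272, v 109–143 and the bridge at u 234–279. I'll get the corners by colour mask.

Run:
```python
from h import *
np.set_printoptions(precision=4,suppress=True)
a=cv2.imread('pics/w2.png');h=cv2.cvtColor(a,cv2.COLOR_BGR2HSV)
m=((h[...,1]>110)&(h[...,0]<25)).astype(np.uint8);m[:90]=0;m[165:]=0;m[:,:225]=0;m[:,290:]=0
n,l,st,ce=cv2.connectedComponentsWithStats(m);i=1+np.argmax(st[1:,4]);print(st[i],ce[i])
r=cv2.minAreaRect(np.argwhere(l==i)[:,::-1].astype(np.float32));print(r)
g=cv2.resize(cv2.convertScaleAbs(a[40:195,180:330],alpha=1.3),None,fx=3.8,fy=3.8,interpolation=cv2.INTER_CUBIC);cv2.imwrite('pics/w2z.png',g)
d=np.load('w2.npz');s={'position':d['pos'],'ee_rot':d['rot']}
T=T_tool(s);c=arm.camera_info('wrist');P=T@c['T_tool_cam'];K=c['mtx']
X=onz(ce[i],K,P,.117);print(X,T)
B=cv2.boxPoints(r);Y=np.array([onz(b,K,P,.117) for b in B]);print(Y,[np.linalg.norm(Y[k]-Y[k-1]) for k in range(4)])
```

```text
[ 240  109   32   34 1061] [255.5485 125.4222]
((255.5, 125.5), (33.0, 31.0), 90.0)
[ 0.5544 -0.1745  0.117 ] [[-0.9259 -0.3779 -0.0001  0.6114]
 [-0.3779  0.9259  0.0013 -0.1507]
 [-0.0004  0.0012 -1.      0.3648]
 [ 0.      0.      0.      1.    ]]
[[ 0.5477 -0.1898  0.117 ]
 [ 0.5389 -0.1683  0.117 ]
 [ 0.5615 -0.1587  0.117 ]
 [ 0.5706 -0.1809  0.117 ]] [np.float64(0.024548572962704237), np.float64(0.02321506910514309), np.float64(0.024550768237137862), np.float64(0.023956615992282274)]
```

View pics/w2z.png

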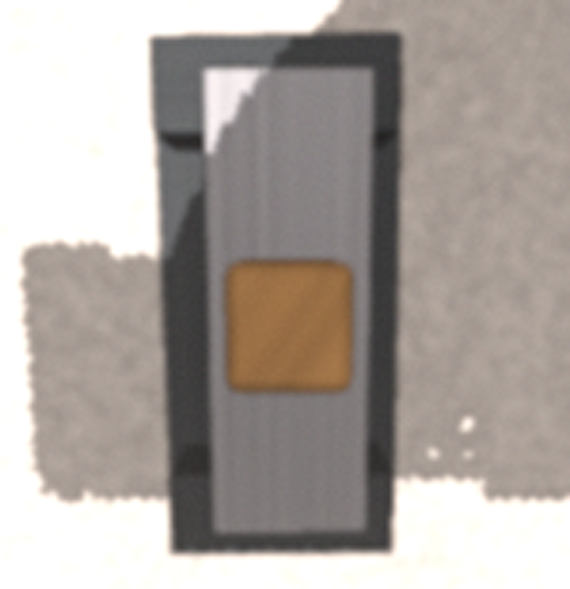

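Request:
move_arm([
  [15, 0, 0, 0],
  [40, 0, 8, 0],
  [57, 0, 25, 0],
  [61, 0, 50, 0],
  [61, 0, 75, 0],
  [61, 0, 90, 0],
  [61, 0, 95, 0],
  [61, 0, 95, 0],
])

```text
clock: 4.38
position: [0.5548, -0.1756, 0.27]
ee_rot: [-0.603, 3.083, -0.0]
force: [-0.6, -0.0, -0.4]
width: 1.0
```

Request:
move_arm([
  [0, 1, 10, 0],
  [0, 1, 20, 0],
  [0, 1, 23, 0],
  [0, 1, 23, 0],
])

```text
clock: 4.88
position: [0.5543, -0.1748, 0.2464]
ee_rot: [0.603, -3.083, -0.0]
force: [0.3, -0.2, 0.1]
width: 1.001
```

Request:
move_arm([
  [0, 0, 0, 0],
  [0, 0, 0, 0],
  [0, 0, 0, 0],
  [0, 0, 0, 0],
  [0, 0, 0, 0],
  [0, 0, 0, 0],
], grip=10, grip_force=55)

```text
clock: 5.62
position: [0.5544, -0.1748, 0.2467]
ee_rot: [-0.603, 3.083, 0.0]
force: [0.3, -0.2, 0.4]
width: 0.394
```

Run:
```python
from h import *
np.set_printoptions(precision=5,suppress=True)
s=arm.observe();print(s['clock'],s['position'],s['ee_rot'],s['force'],s['ft_torque'],s['width']*91.8)
print(T_tool(s))
```

```text
5.625 [ 0.55439 -0.17478  0.24672] [-0.60281  3.0832   0.00007] [ 0.28781 -0.20169  0.43028] [0.06127 0.07311 0.00095] 36.17178155572552
[[-0.92636 -0.37663  0.00001  0.55439]
 [-0.37663  0.92636  0.00005 -0.17478]
 [-0.00002  0.00004 -1.       0.24672]
 [ 0.       0.       0.       1.     ]]
```

Request:
move_arm([
  [0, 0, 0, 0],
  [0, 0, 0, 0],
  [0, 0, 0, 0],
  [0, 0, 0, 0],
])

```text
clock: 6.12
position: [0.5543, -0.1746, 0.2467]
ee_rot: [0.603, -3.083, -0.0]
force: [-0.7, 1.5, 1.6]
width: 0.28
```

```bash
cat > st.py <<'E'
from h import *
np.set_printoptions(precision=5,suppress=True)
s=arm.observe();print(s['clock'],s['position'],s['ee_rot'],s['force'],s['ft_torque'],s['width']*91.8)
print(T_tool(s)[:3,:2])
E
python3 st.py
```

```text
6.125 [ 0.55435 -0.17463  0.2467 ] [ 0.60297 -3.08305 -0.00047] [-0.72875  1.53855  1.55032] [ 0.34437  0.27387 -0.004  ] 25.705366970207873
[[-0.92632 -0.37674]
 [-0.37674  0.92632]
 [ 0.00007  0.00032]]
```

Request:
move_arm([
  [0, 0, -3, 0],
  [0, 0, -10, 0],
  [0, 0, -25, 0],
  [0, 0, -45, 0],
  [0, 0, -65, 0],
  [0, 0, -85, 0],
  [0, 0, -97, 0],
  [0, 0, -100, 0],
  [0, 0, -100, 0],
  [0, 0, -100, 0],
])

```text
clock: 7.38
position: [0.5541, -0.1747, 0.346]
ee_rot: [0.603, -3.082, -0.001]
force: [0.3, -0.3, -3.8]
width: 0.282
```

```bash
python3 st.py; python3 -c "
from h import *
grab('side','sd1.png');grab('wrist','w3.png')"
```

```text
7.375 [ 0.55414 -0.17472  0.34596] [ 0.60252 -3.08201 -0.00085] [ 0.27849 -0.32837 -3.75381] [0.04188 0.04031 0.03896] 25.878037821097713
[[-0.92638 -0.3766 ]
 [-0.3766   0.92638]
 [ 0.00111  0.00077]]
```

View pics/sd1.png

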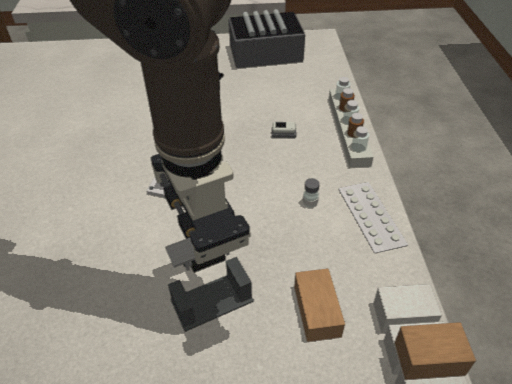

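View pics/w3.png

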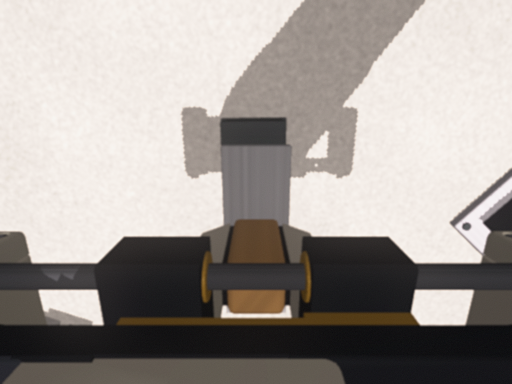

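The roller is held level and lifted clear; the side view shows the empty rack at about (210,300). Next I move it over panel 1.

Request:
move_arm([
  [-1, 8, 0, 0.02],
  [-4, 27, 0, 0.07],
  [-9, 60, 0, 0.15],
  [-15, 100, 0, 0.24],
  [-21, 143, 0, 0.34],
  [-27, 186, 0, 0.45],
  [-33, 228, 0, 0.56],
  [-38, 262, 0, 0.65],
  [-42, 285, 0, 0.7],
  [-43, 296, 0, 0.723],
  [-43, 296, 0, 0.723],
  [-43, 296, 0, 0.723],
  [-43, 296, 0, 0.723],
])

```text
clock: 9.1
position: [0.4829, 0.1149, 0.3467]
ee_rot: [0.528, 3.097, -0.0]
force: [0.4, 0.1, -3.2]
width: 0.281
```

```bash
python3 st.py; python3 -c "
from h import *
grab('side','sd2.png');grab('scene','sc2.png')"
```

```text
9.1 [0.48287 0.11486 0.34674] [ 0.52835  3.09677 -0.00029] [ 0.35092  0.14446 -3.22192] [-0.05602  0.00195 -0.02171] 25.773373505804024
[[-0.94343  0.33158]
 [ 0.33158  0.94343]
 [-0.0001  -0.00017]]
```

View pics/sc2.png

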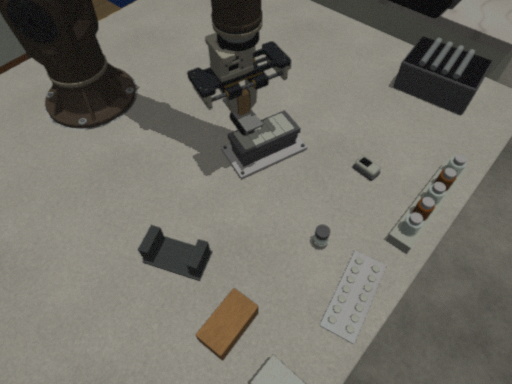

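Request:
move_arm([
  [0, 0, 5, 0],
  [0, 0, 16, 0],
  [0, 0, 26, 0],
  [0, 0, 30, 0],
  [0, 0, 30, 0],
  [0, 0, 30, 0],
])

```text
clock: 9.95
position: [0.4829, 0.1156, 0.3169]
ee_rot: [0.527, 3.097, 0.0]
force: [0.2, 0.1, -2.8]
width: 0.278
```

Request:
move_arm([
  [0, 0, 2, 0],
  [0, 0, 3, 0],
  [0, 0, 3, 0],
])

```text
clock: 10.32
position: [0.4827, 0.1156, 0.3137]
ee_rot: [0.527, 3.097, 0.0]
force: [0.4, 0.7, -3.5]
width: 0.282
```

Request:
move_arm([
  [0, 0, 2, 0],
  [0, 0, 2, 0],
])

```text
clock: 10.58
position: [0.4827, 0.1156, 0.3116]
ee_rot: [-0.527, -3.097, 0.0]
force: [-0.1, -0.2, -2.7]
width: 0.284
```

Request:
move_arm([
  [0, 0, 1, 0],
  [0, 0, 2, 0],
  [0, 0, 2, 0],
])

```text
clock: 10.95
position: [0.4827, 0.1156, 0.3096]
ee_rot: [-0.527, -3.097, 0.0]
force: [-0.7, 0.3, -3.7]
width: 0.279
```

Request:
move_arm([
  [0, 0, 1, 0],
  [0, 0, 1.5, 0],
  [0, 0, 1.5, 0],
])

```text
clock: 11.32
position: [0.4827, 0.1156, 0.3082]
ee_rot: [-0.527, -3.097, -0.0]
force: [0.2, -0.7, -3.7]
width: 0.283
```

Request:
move_arm([
  [0, 0, 1, 0],
  [0, 0, 1.5, 0],
  [0, 0, 1.5, 0],
])

```text
clock: 11.7
position: [0.4827, 0.1156, 0.3067]
ee_rot: [-0.527, -3.097, 0.0]
force: [-0.0, 0.4, -2.6]
width: 0.279
```

Request:
move_arm([
  [0, 0, 1, 0],
  [0, 0, 1.5, 0],
  [0, 0, 1.5, 0],
])

```text
clock: 12.08
position: [0.4828, 0.1156, 0.3054]
ee_rot: [0.527, 3.097, 0.0]
force: [-2.1, 0.5, 0.3]
width: 0.279
```

Contact at about TCP z 0.3056. I carry on in fine steps.

Request:
move_arm([
  [0, 0, 0.5, 0],
  [0, 0, 1, 0],
  [0, 0, 1, 0],
])

```text
clock: 12.45
position: [0.4829, 0.1157, 0.3045]
ee_rot: [0.527, 3.097, 0.001]
force: [-0.7, 1.1, 4.3]
width: 0.278
```

Request:
move_arm([
  [0, 0, 0.5, 0],
  [0, 0, 1, 0],
  [0, 0, 1, 0],
])

```text
clock: 12.82
position: [0.4829, 0.1157, 0.3033]
ee_rot: [0.527, 3.097, 0.0]
force: [0.6, 1.2, 4.1]
width: 0.279
```

Request:
move_arm([
  [0, 0, 0.5, 0],
  [0, 0, 1, 0],
  [0, 0, 1, 0],
])

```text
clock: 13.2
position: [0.4828, 0.1156, 0.3023]
ee_rot: [0.527, 3.097, 0.0]
force: [-1.6, 0.6, 5.9]
width: 0.283
```

Request:
move_arm([
  [0, 0, 0.4, 0],
  [0, 0, 0.6, 0],
  [0, 0, 0.6, 0],
])

```text
clock: 13.58
position: [0.4828, 0.1156, 0.3019]
ee_rot: [0.527, 3.097, 0.0]
force: [-2.3, -0.2, 8.6]
width: 0.282
```

Request:
move_arm([
  [0, 1, 0.2, 0],
  [0, 2.5, 0.2, 0],
  [0, 4, 0.2, 0],
])

```text
clock: 13.95
position: [0.4842, 0.1194, 0.3018]
ee_rot: [0.527, 3.097, 0.0]
force: [-1.6, 0.3, 9.5]
width: 0.278
```

Request:
move_arm([
  [0, 1.3, 0.1, 0],
  [0, 2.7, 0.1, 0],
  [0, 4, 0.1, 0],
])

```text
clock: 14.32
position: [0.4853, 0.1223, 0.3016]
ee_rot: [-0.528, -3.097, 0.002]
force: [-2.5, -3.4, 10.7]
width: 0.279
```

Request:
move_arm([
  [0, 1.3, 0, 0],
  [0, 2.7, 0, 0],
  [0, 4, 0, 0],
])

```text
clock: 14.7
position: [0.4867, 0.1262, 0.3016]
ee_rot: [-0.528, -3.097, 0.001]
force: [-2.3, -2.2, 10.5]
width: 0.281
```

Request:
move_arm([
  [0, 1.3, 0, 0],
  [0, 2.7, 0, 0],
  [0, 4, 0, 0],
])

```text
clock: 15.08
position: [0.4881, 0.1306, 0.3017]
ee_rot: [0.527, 3.097, 0.0]
force: [-2.4, -0.3, 9.6]
width: 0.277
```

Request:
move_arm([
  [0, 1.3, 0.1, 0],
  [0, 2.7, 0.1, 0],
  [0, 4, 0.1, 0],
])

```text
clock: 15.45
position: [0.4895, 0.1345, 0.3016]
ee_rot: [0.527, 3.097, 0.001]
force: [-2.1, 0.6, 10.4]
width: 0.278
```

Request:
move_arm([
  [0, 1.3, 0, 0],
  [0, 2.7, 0, 0],
  [0, 4, 0, 0],
])

```text
clock: 15.82
position: [0.4908, 0.1383, 0.3017]
ee_rot: [0.527, 3.097, 0.001]
force: [-2.2, -0.2, 9.7]
width: 0.281
```

Request:
move_arm([
  [0, 1.3, 0.1, 0],
  [0, 2.7, 0.1, 0],
  [0, 4, 0.1, 0],
])

```text
clock: 16.2
position: [0.4922, 0.1421, 0.3016]
ee_rot: [0.527, 3.097, 0.001]
force: [-2.1, 0.5, 10.9]
width: 0.284
```

Request:
move_arm([
  [0, 1.3, 0, 0],
  [0, 2.7, 0, 0],
  [0, 4, 0, 0],
])

```text
clock: 16.58
position: [0.4935, 0.1459, 0.3016]
ee_rot: [0.527, 3.097, 0.001]
force: [-1.4, 0.2, 10.1]
width: 0.281
```

Request:
move_arm([
  [0, 1.3, 0, 0],
  [0, 2.7, 0, 0],
  [0, 4, 0, 0],
])

```text
clock: 16.95
position: [0.4946, 0.1486, 0.3014]
ee_rot: [-0.528, -3.097, 0.002]
force: [-3.3, -3.7, 12.0]
width: 0.28
```

Request:
move_arm([
  [0, 1.3, -0.1, 0],
  [0, 2.7, -0.1, 0],
  [0, 4, -0.1, 0],
])

```text
clock: 17.32
position: [0.496, 0.1528, 0.3016]
ee_rot: [0.528, 3.097, -0.001]
force: [-3.2, -1.3, 11.2]
width: 0.28
```

Request:
move_arm([
  [0, 1.3, 0, 0],
  [0, 2.7, 0, 0],
  [0, 4, 0, 0],
])

```text
clock: 17.7
position: [0.4974, 0.1571, 0.3016]
ee_rot: [0.527, 3.097, 0.001]
force: [-2.7, -1.4, 8.9]
width: 0.283
```

Request:
move_arm([
  [0, 1.3, 0.1, 0],
  [0, 2.7, 0.1, 0],
  [0, 4, 0.1, 0],
])

```text
clock: 18.08
position: [0.4988, 0.161, 0.3016]
ee_rot: [0.527, 3.097, 0.001]
force: [-2.8, 0.3, 10.4]
width: 0.281
```

Request:
move_arm([
  [0, 1.3, 0, 0],
  [0, 2.7, 0, 0],
  [0, 4, 0, 0],
])

```text
clock: 18.45
position: [0.5001, 0.1647, 0.3016]
ee_rot: [0.527, 3.097, 0.001]
force: [-2.8, 0.5, 10.0]
width: 0.283
```

Request:
move_arm([
  [0, 1.3, 0, 0],
  [0, 2.7, 0, 0],
  [0, 4, 0, 0],
])

```text
clock: 18.82
position: [0.5014, 0.1685, 0.3016]
ee_rot: [0.527, 3.097, 0.001]
force: [-1.6, 0.8, 10.5]
width: 0.282
```

Request:
move_arm([
  [0, 1.3, 0, 0],
  [0, 2.7, 0, 0],
  [0, 4, 0, 0],
])

```text
clock: 19.2
position: [0.5027, 0.1722, 0.3016]
ee_rot: [0.527, 3.097, 0.001]
force: [-2.7, -0.7, 9.9]
width: 0.278
```

Request:
move_arm([
  [0, 1.3, 0, 0],
  [0, 2.7, 0, 0],
  [0, 4, 0, 0],
])

```text
clock: 19.58
position: [0.5038, 0.175, 0.3014]
ee_rot: [-0.528, -3.096, 0.002]
force: [-2.8, -3.5, 11.4]
width: 0.282
```

Request:
move_arm([
  [0, 1.3, -0.1, 0],
  [0, 2.7, -0.1, 0],
  [0, 4, -0.1, 0],
])

```text
clock: 19.95
position: [0.5053, 0.1794, 0.3016]
ee_rot: [0.527, 3.097, -0.0]
force: [-2.8, -1.3, 10.1]
width: 0.28
```

Request:
move_arm([
  [0, 1.3, 0, 0],
  [0, 2.7, 0, 0],
  [0, 4, 0, 0],
])

```text
clock: 20.32
position: [0.5067, 0.1836, 0.3016]
ee_rot: [0.527, 3.097, 0.001]
force: [-1.3, -0.0, 8.5]
width: 0.282
```

Request:
move_arm([
  [0, 1.3, 0.1, 0],
  [0, 2.7, 0.2, 0],
  [0, 4, 0.2, 0],
])

```text
clock: 20.7
position: [0.5081, 0.1874, 0.3015]
ee_rot: [0.527, 3.097, 0.001]
force: [-2.1, 0.3, 9.9]
width: 0.284
```

Request:
move_arm([
  [0, 1.3, 0, 0],
  [0, 2.7, 0, 0],
  [0, 4, 0, 0],
])

```text
clock: 21.08
position: [0.5094, 0.1912, 0.3015]
ee_rot: [0.527, 3.097, 0.001]
force: [-2.0, 0.7, 8.5]
width: 0.277
```

Request:
move_arm([
  [0, 1.3, 0.1, 0],
  [0, 2.7, 0.1, 0],
  [0, 4, 0.1, 0],
])

```text
clock: 21.45
position: [0.5107, 0.195, 0.3015]
ee_rot: [0.527, 3.097, 0.001]
force: [-2.0, -1.1, 11.3]
width: 0.282
```

Request:
move_arm([
  [0, 1.3, 0, 0],
  [0, 2.7, 0, 0],
  [0, 4, 0, 0],
])

```text
clock: 21.82
position: [0.5119, 0.1982, 0.3014]
ee_rot: [0.527, 3.097, -0.001]
force: [-3.5, -2.8, 12.0]
width: 0.282
```

Request:
move_arm([
  [0, 1.3, -0.1, 0],
  [0, 2.7, -0.1, 0],
  [0, 4, -0.1, 0],
])

```text
clock: 22.2
position: [0.5132, 0.2016, 0.3013]
ee_rot: [-0.528, -3.097, 0.002]
force: [-3.1, -2.2, 10.4]
width: 0.281
```

Request:
move_arm([
  [0, 1.3, 0, 0],
  [0, 2.7, 0, 0],
  [0, 4, 0, 0],
])

```text
clock: 22.58
position: [0.5146, 0.206, 0.3015]
ee_rot: [0.527, 3.097, 0.0]
force: [-1.1, -0.1, 9.6]
width: 0.285
```

Request:
move_arm([
  [0, 1.3, 0.1, 0],
  [0, 2.7, 0.1, 0],
  [0, 4, 0.1, 0],
])

```text
clock: 22.95
position: [0.516, 0.21, 0.3014]
ee_rot: [0.527, 3.097, 0.001]
force: [-1.7, 0.4, 9.7]
width: 0.28
```

Request:
move_arm([
  [0, 1.3, 0.1, 0],
  [0, 2.7, 0.1, 0],
  [0, 4, 0.1, 0],
])

```text
clock: 23.32
position: [0.5173, 0.2139, 0.3014]
ee_rot: [0.527, 3.096, 0.001]
force: [-2.8, 0.1, 9.8]
width: 0.282
```

Request:
move_arm([
  [0, 1.3, 0, 0],
  [0, 2.7, 0, 0],
  [0, 4, 0, 0],
])

```text
clock: 23.7
position: [0.5187, 0.2177, 0.3014]
ee_rot: [0.527, 3.097, 0.001]
force: [-1.9, 1.1, 9.0]
width: 0.282
```

Request:
move_arm([
  [0, 1.3, 0.1, 0],
  [0, 2.7, 0.1, 0],
  [0, 4, 0.1, 0],
])

```text
clock: 24.08
position: [0.52, 0.2215, 0.3013]
ee_rot: [0.527, 3.096, 0.001]
force: [-1.4, 0.1, 9.5]
width: 0.281
```

Request:
move_arm([
  [0, 1.3, 0.1, 0],
  [0, 2.7, 0.1, 0],
  [0, 4, 0.1, 0],
  [0, 5, 0.1, 0],
])

```text
clock: 24.58
position: [0.5216, 0.2262, 0.3013]
ee_rot: [0.526, 3.096, 0.001]
force: [-1.6, 0.8, 11.1]
width: 0.278
```

Request:
move_arm([
  [0, 0, 0, 0],
  [0, 0, -2, 0],
  [0, 0, -8, 0],
  [0, 0, -22, 0],
  [0, 0, -36, 0],
  [0, 0, -44, 0],
  [0, 0, -46, 0],
  [0, 0, -46, 0],
])

```text
clock: 25.58
position: [0.5213, 0.226, 0.3466]
ee_rot: [-0.527, -3.097, 0.0]
force: [-0.6, 0.2, -3.8]
width: 0.28
```

```bash
python3 st.py
```

```text
25.575 [0.5213  0.22601 0.34658] [-0.52657 -3.09698  0.00003] [-0.56161  0.15866 -3.83601] [-0.04869 -0.01091  0.01394] 25.748276461117243
[[-0.94381  0.3305 ]
 [ 0.3305   0.94381]
 [ 0.00016 -0.00004]]
```

Request:
move_arm([
  [-3, -7, 0, -0.02],
  [-12, -27, 0, -0.06],
  [-28, -63, 0, -0.13],
  [-48, -107, 0, -0.22],
  [-68, -152, 0, -0.31],
  [-88, -197, 0, -0.4],
  [-108, -242, 0, -0.49],
  [-128, -287, 0, -0.58],
  [-145, -325, 0, -0.65],
  [-157, -352, 0, -0.7],
  [-163, -366, 0, -0.723],
  [-163.5, -367, 0, -0.723],
  [-163.5, -367, 0, -0.723],
  [-163.5, -367, 0, -0.723],
  [-163.5, -367, 0, -0.723],
])

```text
clock: 27.45
position: [0.5545, -0.1736, 0.3467]
ee_rot: [-0.605, 3.083, 0.0]
force: [-0.3, 0.2, -3.4]
width: 0.28
```

```bash
python3 st.py; python3 -c "
from h import *
a=grab('scene','sc3.png')[:,:,::-1]
cv2.imwrite('pics/sc3z.png',cv2.resize(cv2.convertScaleAbs(a[100:175,215:315],alpha=1.3),None,fx=8,fy=8,interpolation=cv2.INTER_CUBIC))"
```

```text
27.45 [ 0.55454 -0.17356  0.34665] [-0.60456  3.08275  0.0004 ] [-0.34196  0.20876 -3.36745] [ 0.05933  0.07252 -0.01994] 25.681313098132605
[[-0.92593 -0.37769]
 [-0.37769  0.92593]
 [-0.00017  0.00022]]
```

View pics/sc3z.png

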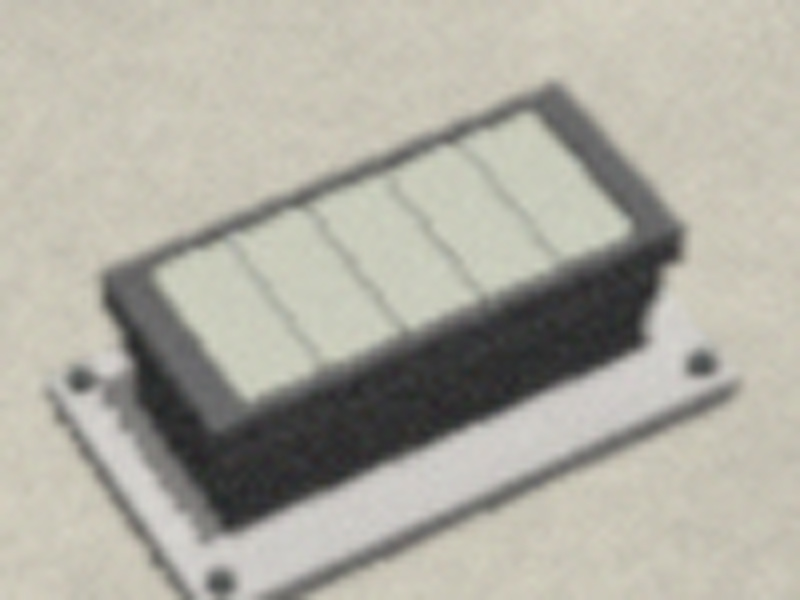

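View pics/sc3.png

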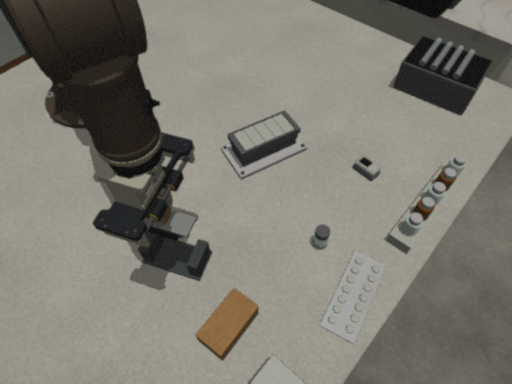

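The card's panels now all sit lower, with an even dark rim line behind them and straight joints (rim u 105–685, v 85–430 in the zoom), and no cracks are visible. The roller is above the rack, and I lower it back.

Request:
move_arm([
  [0.5, -1, 5, 0.001],
  [0.5, -1, 18, 0.001],
  [0.5, -1, 36, 0.001],
  [0.5, -1, 54, 0.001],
  [0.5, -1, 68, 0.001],
  [0.5, -1, 77, 0.001],
  [0.5, -1, 80, 0.001],
  [0.5, -1, 80, 0.001],
])

```text
clock: 28.5
position: [0.5544, -0.1756, 0.2668]
ee_rot: [-0.601, 3.083, -0.0]
force: [0.0, 0.0, -3.6]
width: 0.279
```

Request:
move_arm([
  [0, 1, 6, -0.001],
  [0, 1, 12, -0.001],
  [0, 1, 16, -0.001],
  [0, 1, 18, -0.001],
  [0, 1, 19, -0.001],
  [0, 1, 19, -0.001],
])

```text
clock: 29.25
position: [0.554, -0.1746, 0.2476]
ee_rot: [-0.603, 3.083, 0.0]
force: [0.3, 0.3, -4.5]
width: 0.286
```

Request:
move_arm([
  [0, 0, 0.4, 0],
  [0, 0, 0.8, 0],
  [0, 0, 0.8, 0],
])

```text
clock: 29.62
position: [0.554, -0.1746, 0.2468]
ee_rot: [-0.603, 3.083, 0.0]
force: [-0.0, 0.2, -3.3]
width: 0.278
```

Request:
move_arm([
  [0, 0, 0.2, 0],
  [0, 0, 0.4, 0],
  [0, 0, 0.4, 0],
])

```text
clock: 30.0
position: [0.554, -0.1746, 0.2467]
ee_rot: [-0.603, 3.083, 0.0]
force: [-1.5, 1.8, 2.7]
width: 0.28
```

Request:
move_arm([
  [0, 0, 0, 0],
  [0, 0, 0, 0],
  [0, 0, 0, 0],
  [0, 0, 0, 0],
  [0, 0, 0, 0],
  [0, 0, 0, 0],
  [0, 0, 0, 0],
  [0, 0, 0, 0],
], grip=80)

```text
clock: 31.0
position: [0.554, -0.1746, 0.2464]
ee_rot: [0.603, -3.083, -0.0]
force: [-0.8, 0.2, -0.0]
width: 0.87
```

Request:
move_arm([
  [0, 0, -5, 0],
  [0, 0, -20, 0],
  [0, 0, -45, 0],
  [0, 0, -70, 0],
  [-10, 0, -95, 0],
  [-30, 0, -110, 0],
  [-52, 0, -118, 0],
  [-61, 0, -118, 0],
  [-61, 0, -118, 0],
  [-61, 0, -118, 0],
])

```text
clock: 32.25
position: [0.6096, -0.1522, 0.364]
ee_rot: [0.601, -3.082, -0.0]
force: [0.2, 0.4, 0.0]
width: 0.872
```

```bash
python3 st.py
python3 - <<'E'
from h import *
np.set_printoptions(precision=4,suppress=True)
s=arm.observe();a=np.ascontiguousarray(grab('wrist','w4.png')[:,:,::-1])
h=cv2.cvtColor(a,cv2.COLOR_BGR2HSV)
m=((h[...,1]>110)&(h[...,0]<25)).astype(np.uint8);m[:90]=0;m[165:]=0;m[:,:225]=0;m[:,290:]=0
n,l,st,ce=cv2.connectedComponentsWithStats(m);i=1+np.argmax(st[1:,4]);print(st[i],ce[i])
c=arm.camera_info('wrist');print(onz(ce[i],c['mtx'],T_tool(s)@c['T_tool_cam'],.117))
cv2.imwrite('pics/w4z.png',cv2.resize(cv2.convertScaleAbs(a[40:195,180:330],alpha=1.3),None,fx=3.8,fy=3.8,interpolation=cv2.INTER_CUBIC))
E
```

```text
32.25 [ 0.60962 -0.15222  0.36404] [ 0.60114 -3.08218 -0.00011] [0.18205 0.375   0.01518] [0.03595 0.01829 0.01953] 80.03496505140173
[[-0.92671 -0.37578]
 [-0.37578  0.92671]
 [ 0.0013   0.00032]]
[ 240  112   33   34 1061] [255.9312 128.2809]
[ 0.5542 -0.1753  0.117 ]
```

View pics/w4z.png

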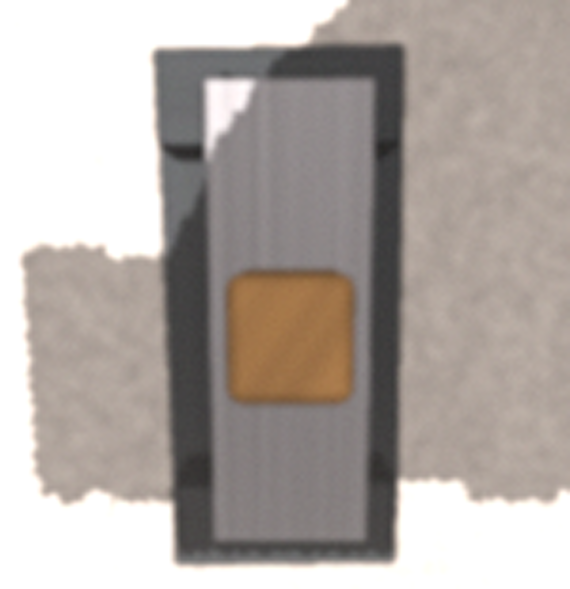

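The roller is back flat on both rails: the grip is at (255.9,128.3), (0.5542, -0.1753) in the world frame, within 1 mm of before. I'll take one close look at the card from above.

Request:
move_arm([
  [-2, 9, -2, 0.02],
  [-7, 32, -6, 0.08],
  [-15, 68, -12, 0.17],
  [-24, 112, -18, 0.28],
  [-34, 157, -24, 0.39],
  [-44, 202, -30, 0.5],
  [-53, 245, -35, 0.6],
  [-60, 278, -39, 0.68],
  [-64, 297, -40.5, 0.724],
  [-64, 297, -40.5, 0.724],
  [-64, 297, -40.5, 0.724],
])

```text
clock: 33.67
position: [0.5579, 0.1466, 0.4049]
ee_rot: [0.529, 3.097, -0.001]
force: [-0.4, -0.7, -0.4]
width: 0.871
```

```bash
python3 st.py
python3 - <<'E'
from h import *
a=np.ascontiguousarray(grab('wrist','w5.png')[:,:,::-1])
cv2.imwrite('pics/w5z.png',cv2.resize(cv2.convertScaleAbs(a[60:170,170:345],alpha=1.4),None,fx=4.5,fy=4.5,interpolation=cv2.INTER_CUBIC))
b=np.ascontiguousarray(grab('side','sd5.png'))
grab('scene','sc5.png')
E
```

```text
33.675 [0.55786 0.14659 0.40494] [ 0.52854  3.0967  -0.00086] [-0.35075 -0.66247 -0.38251] [-0.03065 -0.05261  0.02716] 79.91484679467891
[[-0.94339  0.33169]
 [ 0.33169  0.94339]
 [-0.00021 -0.00052]]
```

View pics/w5z.png

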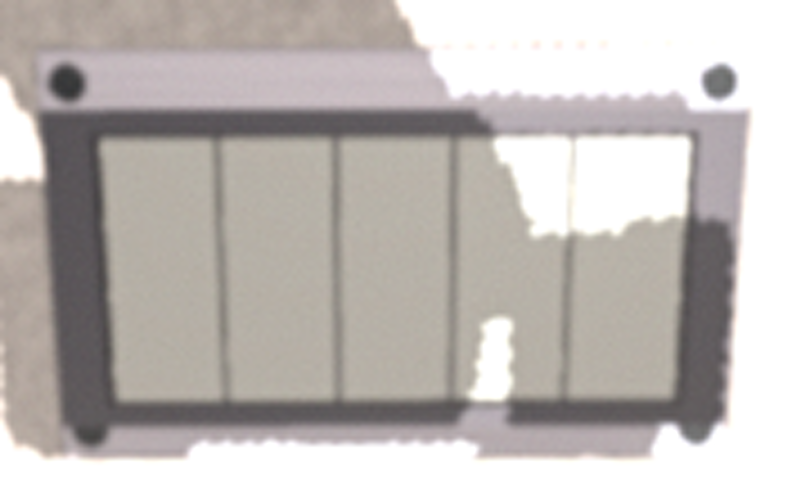

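View pics/sd5.png

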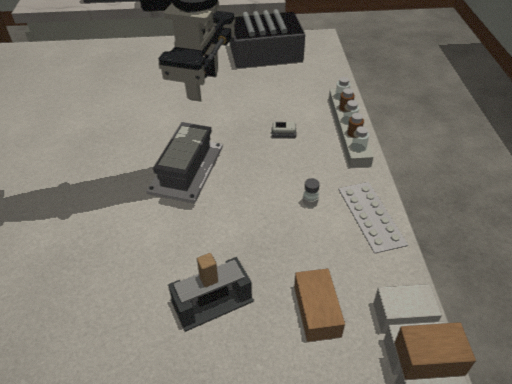

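The view from above shows five even panels, uncracked. The row's width fell from 598 to about 592 zoomed px, as expected for 2.5 mm of sinking. The side view shows the roller in its rack at (208,290) and the bystanders where they were.

```bash
python3 -c "
from cell import arm
print(arm.sign_off(), arm.observe()['clock'])"
```

```text
the job is handed in; nothing more can be done
the job is handed in; nothing more can be done
```

I rolled the card from panel 1 to past the middle of panel 5, hung the roller back in its rack, let go and handed the job in. The clock was at about 34 s of the 69 s allowed.

- **Rolling force:** between calls I read about 12 to 15 N between roller and card, against the 25 N crack limit. Forces inside a move were not recorded.
- **Panels:** the last pictures show all five even and uncracked. They sit about 2.5 mm lower by image scale, which is consistent with flush. I did not measure each panel's depth directly.
- **Roller:** it hangs flat on both rails, square, and within 1 mm of where it started.
- **Other things on the bench:** they show no movement in the side picture, and the gripper was touching nothing at hand-in.

None of my checks failed or disagreed.

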